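# Cull the rocking box lid on the surface plate

## Robot

A 6-joint arm with a two-finger parallel gripper is mounted at the origin on the work surface. World frame = base frame: x ahead of the robot, y to its left, z up, the work surface at z = 0. Lengths are in mm, angles in rad, forces in N, time in s.
With the tool pointing down it reaches from about 250 to 775 mm from the base axis. Payload 4 kg.
Tool frame: the origin (TCP) lies midway between the tips of the shut fingers; the grasp point (between the pads) lies 19 mm behind it; z points along the fingers, y is the line along which they close (so a half turn about z gives the same grasp; the last joint's range is limited). The gripper opens to 85 mm and grips with 20 to 120 N. Pads are 22 mm wide; open, the fingers measure 114 mm over their backs; the gripper's body (76 mm by 85 mm) begins 54 mm behind the grasp point. The pads swing forward as they close: fully open they stand 13 mm farther back than shut.
Start: joints at [1.149, 0.087, 1.371, -0, 1.684, -0.103], TCP at [172.394, 522.301, 231.341] pointing down, gripper open.
Joint ranges: [-3.1, 3.1], [-0.76, 2.03], [0.27, 2.55], [-1.08, 4.22], [0.17, 2.65], [-2.57, 2.57]. Speed limits (rad/s): [2.79, 2.79, 3.14, 3.14, 3.14, 3.14].

## Interface

Orientations are given as a rotation vector (axis times angle).
In Python, from workcell import robot gives the robot as it stands. The module is installed in compiled form; this text tells all that it offers.
- The arm moves only by the tool play_rows, never from a script. Its argument "motion" is a list of rows, each an object of numbers: "dx", "dy", "dz": the shift along the tool's x, y, z each as a share of 500 mm, from -1 to 1; "ax", "ay", "az": the turn, a rotation vector about the tool's x, y, z each as a share of pi rad, from -1 to 1. A call has 1 to 20 rows; each row shifts and turns the commanded pose from where the row before left it, along the tool's axes as they then stand; what a row does not reach is not made up. A row lasts 1/12 s, in which the tool goes at most 41.7 mm and 7.16 degrees, less where a joint would pass 70% of its speed; a pose out of reach is approached as far as the arm can. A call with a number of a shift or a turn outside -1 to 1 is refused whole. A call with a gripper value outside its range is refused whole. "hand" is the gripper's target within -1 to 1 (shut at 1, half-way at 0, fully open at -1), set as the call begins (left out, the last holds). The fingers move at their own pace and stop on an object; "force" is the grip in N (left out, the last holds). Time passes only in rows, so rows that do not move let the fingers close. It gives the time, the measured TCP pose, the force, the opening and the grip force at its end, in the units of the state.
- robot.get_state(): the state, without advancing time (a new reading comes with each control period).
- robot.read_camera(name): name is "side" or "top"; returns a dict with "pixels" (384x512x3 uint8, red, green, blue), "depth" (384x512 float32, mm along the optical axis (not along the pixel's ray), 0 where there is no reading), "camera_matrix" (3x3 intrinsics, pixels), "world_from_camera" (4x4, takes a point from camera to world coordinates). Camera axes: x right, y down, z forward; pixel columns grow to the right and rows downward; lengths in mm; the calibration is good to about 2 mm. A picture is of the moment at which its call begins.
- robot.job_done(): hands the job in; it is judged then, once.
The state is a dict: "time_s": time; "q": joint angles; "dq": joint speeds; "joint_torque": joint torques, N m; "tool_pos": TCP position; "tcp_rot": TCP orientation; "wrist_force": force on the tool from outside, world axes, zero at the start; "wrist_torque": the same for the moment, N m; "gripper_width": finger opening in mm; "gripper_force": force on a finger pad.
Only numpy, scipy, OpenCV 4.12 (cv2) and the standard library are available. Lean on these libraries where they do the work, as an engineer would, in place of code of your own. Each camera call takes 0.05 s, during which the arm holds its last target. There are 200 camera calls.

## Task

Lay both wooden lids side by side on the dark stone surface plate, without stacking them, and let go of them; then, with both lying there, gently press down the brass caps on their back corners (the side away from the clasp) to find the lid that rocks. Put the lid that rocks into the empty orange reject bin beside the plate, lying flat on its floor, and leave the flat lid lying wholly on the plate. Do not disturb the other things on the table.

Things in the scene. Friction and masses are not known exactly. Their poses are not given: they have to be found in the camera images.
- lid_1: one of two alike pale wooden box lids, 110 mm (x) x 90 (y) x 8 thick, 0.1 kg; square dark knob 24 x 24 mm at its centre, sides along x and y, from 8 to 42 mm above the underside, to lift by; brass cap 20 x 20 mm on each corner, 2 mm proud; heavier brass clasp on the front (-x) edge. Origin: centre of the underside; x points from clasp to back edge, y left, z up. On the rack both lie about level, clasp towards the robot
- lid_2: like lid_1 in size, looks and axes. One of the two (not said which) is twisted: on a flat surface it settles with both front corners down and one back corner about 4 mm high; under 1 N brings that corner down to the surface while the opposite front corner lifts, and let go it tips back. The other lid is flat: no corner moves when pressed
- lid_1_left: brass cap on the back left corner of lid_1. Origin: centre of the cap's top face, the place to press, 44 mm behind (+x) and 34 mm to the left (+y) of the lid's centre, 10 mm above the underside; axes nearly those of the lid
- lid_1_right: brass cap on the back right corner of lid_1. Origin: centre of the cap's top face, the place to press, 44 mm behind (+x) and 34 mm to the right (-y) of the lid's centre, 10 mm above the underside; axes nearly those of the lid
- lid_2_left: brass cap on the back left corner of lid_2. Origin: centre of the cap's top face, the place to press, 44 mm behind (+x) and 34 mm to the left (+y) of the lid's centre, 10 mm above the underside; axes nearly those of the lid
- lid_2_right: brass cap on the back right corner of lid_2. Origin: centre of the cap's top face, the place to press, 44 mm behind (+x) and 34 mm to the right (-y) of the lid's centre, 10 mm above the underside; axes nearly those of the lid
- plate: dark grey stone surface plate, fixed, 170 mm (x) x 250 mm (y), flat top 30 mm above the table and above its origin (centre of its underside). Both lids fit side by side, centres 60 mm either side of the plate's centre along its y, with their x along the plate's x
- rack: low plywood rack, fixed, 260 mm (x) x 90 mm (y), base 12 mm thick, with two round cork-topped pillars 36 mm across standing 75 mm either side of its centre along its x, their tops 42 mm above the table; a lid starts on each. It stands on the left or the right of the plate, the bin on the other side. Origin: centre of its underside, on the table
- bin: empty orange open reject bin, fixed, 190 mm (x) x 160 mm (y) x 50 mm high outside, walls and floor 5 mm thick. Origin: centre of its underside, on the table
- glue: white glue bottle, 54 mm across, 150 mm tall; bystander, to be left alone. Origin: at its underside, about mid-length
- tape: yellow tape roll lying flat, 90 mm across, 24 mm tall; bystander, to be left alone. Origin: at its underside, about mid-length
- brush: brush lying on the table; bystander, to be left alone. Origin: at its underside, about mid-length
- offcut: flat pale wood offcut 50 x 120 x 18 mm; bystander, to be left alone. Origin: at its underside, about mid-length
- mug: blue mug, 76 mm across, 90 mm tall; bystander, to be left alone. Origin: at its underside, about mid-length
- driver: screwdriver with a red handle, lying on the table; bystander, to be left alone. Origin: at its underside, about mid-length
- marker: small green box 75 x 45 x 22 mm; bystander, to be left alone. Origin: at its underside, about mid-length

How it is judged (in metres and radians):
On the way, in this order (a step that is already met when the one before it is completed fails the run):
1. both lids lie on the plate, side by side, released (x of lid_1 in the frame of plate between -0.045 and 0.045 m and y of lid_1 in the frame of plate between -0.095 and 0.095 m and z of lid_1 in the frame of plate between 0.026 and 0.036 m and angle between each of lid_1, lid_2's own z axis and vertical below 0.06 rad and x of lid_2 in the frame of plate between -0.045 and 0.045 m and y of lid_2 in the frame of plate between -0.095 and 0.095 m and z of lid_2 in the frame of plate between 0.026 and 0.036 m and linear speed of each of lid_1, lid_2 below 0.02 m/s and angular speed of each of lid_1, lid_2 below 0.2 rad/s and contact force between the fingers and lid_1 below 0.05 N and contact force between the fingers and lid_2 below 0.05 N), for 0.2 s.
2. with both lids on the plate, a back corner of the twisted lid is pressed by its cap so that the lid rocks: both its back corners down, the lid leaning (x of lid_1 in the frame of plate between -0.045 and 0.045 m and y of lid_1 in the frame of plate between -0.095 and 0.095 m and z of lid_1 in the frame of plate between 0.026 and 0.036 m and angle between each of lid_1, lid_2's own z axis and vertical below 0.06 rad and x of lid_2 in the frame of plate between -0.045 and 0.045 m and y of lid_2 in the frame of plate between -0.095 and 0.095 m and z of lid_2 in the frame of plate between 0.026 and 0.036 m and (((contact force between the fingers and lid_1_left above 0.3 N or contact force between the fingers and lid_1_right above 0.3 N) and z of each of lid_1_left, lid_1_right in the frame of plate below 0.042 m and angle between lid_1's own z axis and vertical above 0.018 rad) or ((contact force between the fingers and lid_2_left above 0.3 N or contact force between the fingers and lid_2_right above 0.3 N) and z of each of lid_2_left, lid_2_right in the frame of plate below 0.042 m and angle between lid_2's own z axis and vertical above 0.018 rad))), for 0.05 s.
At the end, for the whole second after the job is handed in: Twisted lid lying in the bin (centre within 55 mm in x and 50 mm in y of the bin's, underside within 9 mm of its floor, tilt under 0.08 rad); flat lid on the plate (centre within 45 mm in x, 95 mm in y of its centre, tilt under 0.018 rad, which the twisted lid cannot meet); both released and still (linear speed of each of lid_1, lid_2 below 0.02 m/s and angular speed of each of lid_1, lid_2 below 0.2 rad/s and contact force between the fingers and lid_1 below 0.05 N and contact force between the fingers and lid_2 below 0.05 N and ((x of lid_1 in the frame of plate between -0.045 and 0.045 m and y of lid_1 in the frame of plate between -0.095 and 0.095 m and z of lid_1 in the frame of plate between 0.026 and 0.036 m and angle between lid_1's own z axis and vertical below 0.06 rad and angle between lid_1's own z axis and vertical below 0.018 rad and x of lid_2 in the frame of bin between -0.055 and 0.055 m and y of lid_2 in the frame of bin between -0.05 and 0.05 m and z of lid_2 in the frame of bin between 0.002 and 0.014 m and angle between lid_2's own z axis and vertical below 0.08 rad) or (x of lid_2 in the frame of plate between -0.045 and 0.045 m and y of lid_2 in the frame of plate between -0.095 and 0.095 m and z of lid_2 in the frame of plate between 0.026 and 0.036 m and angle between lid_2's own z axis and vertical below 0.06 rad and angle between lid_2's own z axis and vertical below 0.018 rad and x of lid_1 in the frame of bin between -0.055 and 0.055 m and y of lid_1 in the frame of bin between -0.05 and 0.05 m and z of lid_1 in the frame of bin between 0.002 and 0.014 m and angle between lid_1's own z axis and vertical below 0.08 rad))); the robot touches nothing.
It fails at once if a lid is slammed or pressed hard on the plate with more than 150 N (contact force between plate and lid_1 above 150 N or contact force between plate and lid_2 above 150 N).
It fails at once if a bystander is moved by more than 30 mm (distance of any of glue, tape, brush, offcut, mug, driver, marker from where it was at the start of the episode above 0.03 m).
It also fails if it takes over 72 s, if anything falls off the work surface, if the arm or the gripper's body presses on something with over 40 N, if the wrist force passes 120 N, or if a joint passes its speed limit or range.

## Working session

There is one attempt and no reset: what is moved stays moved. The work goes in short steps, Python scripts to look and compute and a tool call to move; the robot and the scene stay as the last step left them, time stands still between calls to the robot, and variables do not carry over. Pictures are saved under pics/ and viewed, at most 10 in all, crops included, and the job is handed in when it is done.

Besides the shell and the picture viewer there is one more tool, called after "Call:" by a JSON object that holds its "api" and its "payload", one argument or row to a line. play_rows: Moves the arm, as the interface text tells. Its arguments: {"type":"object","properties":{"motion":{"type":"array"},"hand":{"type":"number"},"force":{"type":"number"}},"required":["motion"]}

```bash
mkdir -p pics; cat > h.py <<'E'
import numpy as np, cv2
from workcell import robot
def cam(n):
    c=robot.read_camera(n); return c['pixels'],c['depth'],c['camera_matrix'],c['world_from_camera']
def world(c):
    p,d,K,T=c; v,u=np.mgrid[:384,:512]
    P=np.stack([(u-K[0,2])/K[0,0]*d,(v-K[1,2])/K[1,1]*d,d],-1)
    return P@T[:3,:3].T+T[:3,3]
def ray(c,u,v,z):
    p,d,K,T=c; r=T[:3,:3]@np.array([(u-K[0,2])/K[0,0],(v-K[1,2])/K[1,1],1]); t=T[:3,3]
    return t+r*(z-t[2])/r[2]
def save(c,n): cv2.imwrite('pics/'+n,c[0][:,:,::-1])
E
python3 - <<'E'
from h import *
s=robot.get_state(); print({k:np.round(v,3).tolist() for k,v in s.items()})
a=cam('top');b=cam('side')
np.savez('first.npz',a0=a[0],a1=a[1],a2=a[2],a3=a[3])
cv2.imwrite('pics/a.png',cv2.resize(a[0][:,:,::-1],(768,576)));save(b,'b.png')
print(a[3],b[3],a[2])
E
```

```text
{'time_s': 0.0, 'q': [1.149, 0.088, 1.372, 0.0, 1.684, -0.103], 'dq': [0.001, 0.0, -0.001, 0.001, -0.001, 0.0], 'joint_torque': [0.0, -35.187, -31.327, -0.0, 0.011, -0.0], 'tool_pos': [172.174, 521.814, 230.102], 'tcp_rot': [-0.499, -3.101, 0.003], 'wrist_force': [0.909, -0.18, 0.401], 'wrist_torque': [-0.008, 0.029, 0.045], 'gripper_force': 0.0, 'gripper_width': 84.982}
[[-3.76454411e-02 -9.77569634e-01  2.07220731e-01  2.49303182e+02]
 [-9.99278643e-01  3.78645766e-02 -2.91006152e-03 -2.06820274e+01]
 [-5.00153745e-03 -2.07180801e-01 -9.78289886e-01  1.64239630e+03]
 [ 0.00000000e+00  0.00000000e+00  0.00000000e+00  1.00000000e+00]] [[ 9.17285751e-01 -2.65235493e-01  2.97047109e-01  2.30816290e+02]
 [-3.98107655e-01 -6.29220369e-01  6.67526795e-01 -7.72023227e+02]
 [ 9.85629294e-03 -7.30569545e-01 -6.82767159e-01  8.22393971e+02]
 [ 0.00000000e+00  0.00000000e+00  0.00000000e+00  1.00000000e+00]] [[470.48673797   0.         254.66082996]
 [  0.         470.48673797 192.12612707]
 [  0.           0.           1.        ]]
```

View pics/a.png

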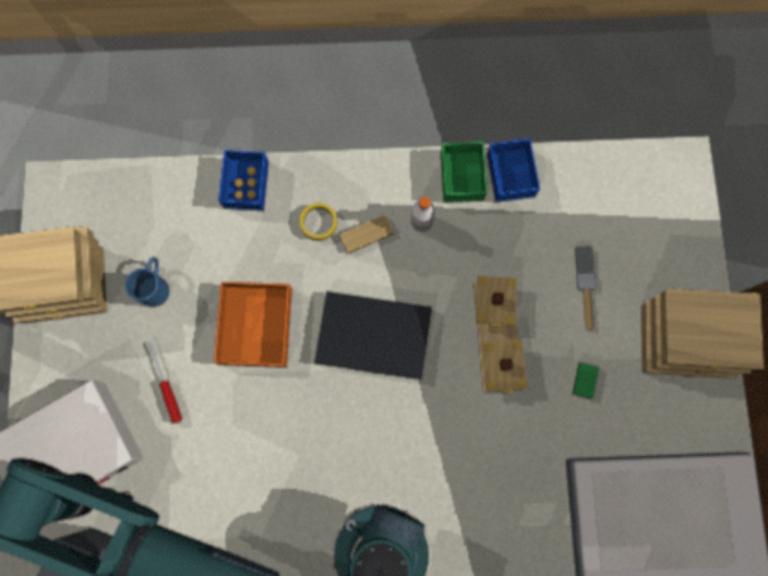

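View pics/b.png

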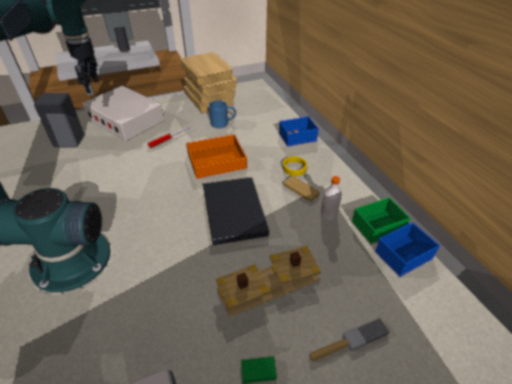

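The top view (at 1.5x scale) shows the plate at (373,335), the orange bin at (253,325), the lid knobs at (498,299) and (506,364), and the glue bottle at (423,210). The side view agrees: rack on the right, bin on the left.

```bash
cat > m.py <<'E'
from h import *
def blob(mask,c,z,roi,name):
    m=np.zeros((384,512),np.uint8);x0,x1,y0,y1=roi;m[y0:y1,x0:x1]=mask[y0:y1,x0:x1]
    m=cv2.morphologyEx(m.astype(np.uint8),cv2.MORPH_CLOSE,np.ones((3,3)))
    cs=cv2.findContours(m,0,2)[0]; k=max(cs,key=cv2.contourArea)[:,0]
    w=np.array([ray(c,u,v,z)[:2] for u,v in k],np.float32)
    (cx,cy),(a,b),t=cv2.minAreaRect(w); print(name,np.round([cx,cy,a,b,t],1)); return cx,cy,t
if __name__=='__main__':
    a=cam('top');b=cam('side')
    for n,c in (('top',a),('side',b)):
        hsv=cv2.cvtColor(c[0],cv2.COLOR_RGB2HSV).astype(int);H,S,V=hsv[...,0],hsv[...,1],hsv[...,2]
        W=world(c);X,Y,Z=W[...,0],W[...,1],W[...,2]
        ws=(X>250)&(X<650)&(Y>-420)&(Y<330)
        blob(ws&(V<75)&(Y>-150)&(Y<150)&(Z>15)&(Z<40),c,30,(0,512,0,384),n+' plate')
        o=ws&(H<12)&(S>180)&(V>100)&(Y>50)
        blob(o,c,50,(0,512,0,384),n+' bin')
        q=W[o&(Z>42)];print('binrim',q.min(0).round(),q.max(0).round(),len(q))
        lid=ws&(Z>36)&(Z<62)&(Y<-130)
        for nm,lo,hi in(('near',300,415),('far',415,560)):
            kn=ws&(Y<-130)&(Y>-400)&(X>lo)&(X<hi)&(Z>70)&(Z<100)
            if kn.sum()>3: q=W[kn];print(n,nm,'knob depth',len(q),np.median(q,0).round(1),((q.min(0)+q.max(0))/2).round(1))
            blob((V<80)&kn,c,84,(0,512,0,384),n+nm+' knobdark') if ((V<80)&kn).sum()>3 else 0
            l=lid&(X>lo-30)&(X<hi+30)
        blob(lid,c,51,(0,512,0,384),n+' bothlids')
    p=b[0][220:330,200:340];t=a[0][170:280,300:370]
    cv2.imwrite('pics/c.png',np.hstack([cv2.resize(p,(560,440),interpolation=2),cv2.resize(t,(240,440),interpolation=2)])[:,:,::-1])
E
python3 m.py
```

```text
top plate [483.   -0.8 247.4 169.5  79.3]
top bin [515.  259.5 133.  183.5  85.7]
binrim [420. 191.  43.] [611. 316.  58.] 35
top near knob depth 56 [ 397.2 -292.3   83. ] [ 398.7 -292.6   82.8]
topnear knobdark [ 398.6 -292.5   23.5   23.1   87.8]
top far knob depth 56 [ 547.5 -284.5   83. ] [ 547.8 -284.5   80.2]
topfar knobdark [ 547.4 -283.5   23.6   24.4   86. ]
top bothlids [ 395.5 -292.1  116.1   90.9    1.8]
side plate [483.9 -10.5 258.7 167.7  79.2]
side bin [488.  140.9   0.    0.    0. ]
binrim [607. 223.  43.] [610. 250.  43.] 2
side near knob depth 105 [ 400.  -297.3   81.2] [ 400.7 -295.    77.7]
sidenear knobdark [ 398.9 -299.4   25.6   29.7    7.5]
side far knob depth 90 [ 547.3 -290.3   81. ] [ 548.8 -287.2   77.8]
sidefar knobdark [ 546.5 -292.4   30.7   25.4   85.4]
side bothlids [ 397.3 -297.2  116.2   95.1    1.5]
```

View pics/c.png

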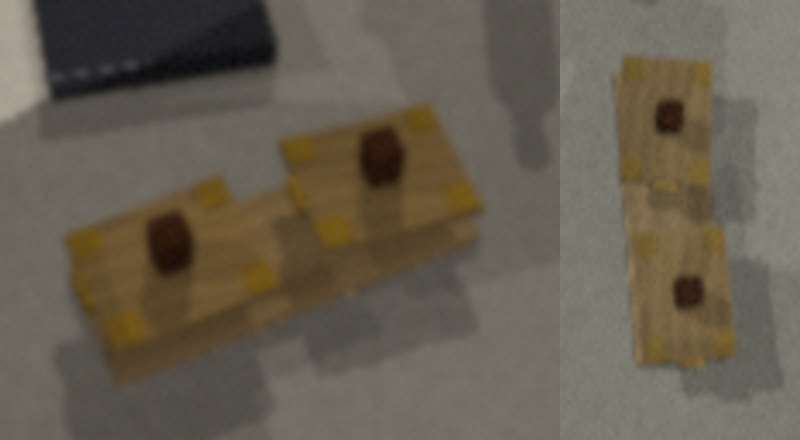

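The crop shows both lids on the rack, nearly aligned with world x, clasps towards the robot. The plate's yaw is about -10.7°. I'll move over the near lid.

Call:
{"api": "play_rows", "payload": {
  "motion": [
    {"dx": -0.045, "dy": -0.067},
    {"dx": -0.045, "dy": -0.067},
    {"dx": -0.045, "dy": -0.067},
    {"dx": -0.045, "dy": -0.067},
    {"dx": -0.045, "dy": -0.067},
    {"dx": -0.045, "dy": -0.067},
    {"dx": -0.045, "dy": -0.067},
    {"dx": -0.045, "dy": -0.067},
    {"dx": -0.045, "dy": -0.067},
    {"dx": -0.045, "dy": -0.067},
    {"dx": -0.045, "dy": -0.067},
    {"dx": -0.045, "dy": -0.067},
    {"dx": -0.045, "dy": -0.067},
    {"dx": -0.045, "dy": -0.067},
    {"dx": -0.045, "dy": -0.067},
    {"dx": -0.045, "dy": -0.067},
    {"dx": -0.045, "dy": -0.067},
    {"dx": -0.045, "dy": -0.067},
    {"dx": -0.045, "dy": -0.067},
    {"dx": -0.045, "dy": -0.067}
  ],
  "hand": -1,
  "force": 30
}}

```text
invalid input
```

Call:
{"api": "play_rows", "payload": {
  "motion": [
    {"dx": -0.041, "dy": -0.066},
    {"az": 0.039},
    {"az": 0.039},
    {"az": 0.039},
    {"az": 0.039},
    {"az": 0.039},
    {"az": 0.039},
    {"az": 0.039},
    {"az": 0.039},
    {"az": 0.039},
    {"az": 0.039},
    {"az": 0.039},
    {"az": 0.039},
    {"az": 0.039},
    {"az": 0.039},
    {"az": 0.039},
    {"az": 0.039},
    {"az": 0.039},
    {"az": 0.039},
    {"az": 0.039}
  ]
}}

```text
invalid input
```

Call:
{"api": "play_rows", "payload": {
  "motion": [
    {"az": 0.039},
    {"az": 0.039},
    {"az": 0.039},
    {"az": 0.039},
    {"az": 0.002},
    {}
  ]
}}

```text
invalid input
```

```bash
python3 - <<'E'
from m import *
s=robot.get_state();print(s['time_s'],s['tool_pos'],s['tcp_rot'],s['q'])
c=cam('top');hsv=cv2.cvtColor(c[0],cv2.COLOR_RGB2HSV).astype(int);H,S,V=hsv[...,0],hsv[...,1],hsv[...,2]
blob((H<12)&(S>150)&(V>80),c,50,(130,205,175,255),'bin@rim50')
for u,v in((148,189.5),(194,190),(192,244.5),(142.5,244)): print(ray(c,u,v,50).round(1))
E
```

```text
0.2 [172.26280345 522.00799139 230.57305779] [-4.98549363e-01 -3.10144952e+00  2.10343953e-03] [ 1.14891825e+00  8.76988343e-02  1.37167492e+00 -3.11679374e-05
  1.68359731e+00 -1.03114087e-01]
bin@rim50 [516.2 273.8 162.9 187.1  85.6]
[610.2 343.8  50. ]
[602.3 184.3  50. ]
[413.9 193.2  50. ]
[421.9 360.7  50. ]
```

Call:
{"api": "play_rows", "payload": {
  "motion": [
    {"dx": -0.045, "dy": -0.067, "dz": 0, "ax": 0, "ay": 0, "az": 0},
    {"dx": -0.045, "dy": -0.067, "dz": 0, "ax": 0, "ay": 0, "az": 0},
    {"dx": -0.045, "dy": -0.067, "dz": 0, "ax": 0, "ay": 0, "az": 0},
    {"dx": -0.045, "dy": -0.067, "dz": 0, "ax": 0, "ay": 0, "az": 0},
    {"dx": -0.045, "dy": -0.067, "dz": 0, "ax": 0, "ay": 0, "az": 0},
    {"dx": -0.045, "dy": -0.067, "dz": 0, "ax": 0, "ay": 0, "az": 0},
    {"dx": -0.045, "dy": -0.067, "dz": 0, "ax": 0, "ay": 0, "az": 0},
    {"dx": -0.045, "dy": -0.067, "dz": 0, "ax": 0, "ay": 0, "az": 0},
    {"dx": -0.045, "dy": -0.067, "dz": 0, "ax": 0, "ay": 0, "az": 0},
    {"dx": -0.045, "dy": -0.067, "dz": 0, "ax": 0, "ay": 0, "az": 0},
    {"dx": -0.045, "dy": -0.067, "dz": 0, "ax": 0, "ay": 0, "az": 0},
    {"dx": -0.045, "dy": -0.067, "dz": 0, "ax": 0, "ay": 0, "az": 0},
    {"dx": -0.045, "dy": -0.067, "dz": 0, "ax": 0, "ay": 0, "az": 0},
    {"dx": -0.045, "dy": -0.067, "dz": 0, "ax": 0, "ay": 0, "az": 0},
    {"dx": -0.045, "dy": -0.067, "dz": 0, "ax": 0, "ay": 0, "az": 0},
    {"dx": -0.045, "dy": -0.067, "dz": 0, "ax": 0, "ay": 0, "az": 0},
    {"dx": -0.045, "dy": -0.067, "dz": 0, "ax": 0, "ay": 0, "az": 0},
    {"dx": -0.045, "dy": -0.067, "dz": 0, "ax": 0, "ay": 0, "az": 0},
    {"dx": -0.045, "dy": -0.067, "dz": 0, "ax": 0, "ay": 0, "az": 0},
    {"dx": -0.045, "dy": -0.067, "dz": 0, "ax": 0, "ay": 0, "az": 0}
  ],
  "hand": -1,
  "force": 30
}}

```text
time_s: 1.92
tool_pos: [389.7, -257.1, 231.2]
tcp_rot: [0.5, 3.101, 0.0]
wrist_force: [1.0, 1.1, 1.1]
gripper_width: 85.6
gripper_force: 0.0
```

Call:
{"api": "play_rows", "payload": {
  "motion": [
    {"dx": -0.041, "dy": -0.066, "dz": 0, "ax": 0, "ay": 0, "az": 0},
    {"dx": 0, "dy": 0, "dz": 0, "ax": 0, "ay": 0, "az": 0.039},
    {"dx": 0, "dy": 0, "dz": 0, "ax": 0, "ay": 0, "az": 0.039},
    {"dx": 0, "dy": 0, "dz": 0, "ax": 0, "ay": 0, "az": 0.039},
    {"dx": 0, "dy": 0, "dz": 0, "ax": 0, "ay": 0, "az": 0.039},
    {"dx": 0, "dy": 0, "dz": 0, "ax": 0, "ay": 0, "az": 0.039},
    {"dx": 0, "dy": 0, "dz": 0, "ax": 0, "ay": 0, "az": 0.039},
    {"dx": 0, "dy": 0, "dz": 0, "ax": 0, "ay": 0, "az": 0.039},
    {"dx": 0, "dy": 0, "dz": 0, "ax": 0, "ay": 0, "az": 0.039},
    {"dx": 0, "dy": 0, "dz": 0, "ax": 0, "ay": 0, "az": 0.039},
    {"dx": 0, "dy": 0, "dz": 0, "ax": 0, "ay": 0, "az": 0.039},
    {"dx": 0, "dy": 0, "dz": 0, "ax": 0, "ay": 0, "az": 0.039},
    {"dx": 0, "dy": 0, "dz": 0, "ax": 0, "ay": 0, "az": 0.039}
  ]
}}

```text
time_s: 3.0
tool_pos: [398.8, -292.7, 231.1]
tcp_rot: [-2.456, -1.959, -0.0]
wrist_force: [-0.3, 0.3, 0.0]
gripper_width: 85.6
gripper_force: 0.0
```

Call:
{"api": "play_rows", "payload": {
  "motion": [
    {"dx": 0, "dy": 0, "dz": 0, "ax": 0, "ay": 0, "az": 0.039},
    {"dx": 0, "dy": 0, "dz": 0, "ax": 0, "ay": 0, "az": 0.039},
    {"dx": 0, "dy": 0, "dz": 0, "ax": 0, "ay": 0, "az": 0.039},
    {"dx": 0, "dy": 0, "dz": 0, "ax": 0, "ay": 0, "az": 0.039},
    {"dx": 0, "dy": 0, "dz": 0, "ax": 0, "ay": 0, "az": 0.039},
    {"dx": 0, "dy": 0, "dz": 0, "ax": 0, "ay": 0, "az": 0.039},
    {"dx": 0, "dy": 0, "dz": 0, "ax": 0, "ay": 0, "az": 0.039},
    {"dx": 0, "dy": 0, "dz": 0, "ax": 0, "ay": 0, "az": 0.039},
    {"dx": 0, "dy": 0, "dz": 0, "ax": 0, "ay": 0, "az": 0.039},
    {"dx": 0, "dy": 0, "dz": 0, "ax": 0, "ay": 0, "az": 0.039},
    {"dx": 0, "dy": 0, "dz": 0, "ax": 0, "ay": 0, "az": 0.039},
    {"dx": 0, "dy": 0, "dz": 0, "ax": 0, "ay": 0, "az": 0.002},
    {"dx": 0, "dy": 0, "dz": 0, "ax": 0, "ay": 0, "az": 0}
  ]
}}

```text
time_s: 4.08
tool_pos: [398.8, -292.7, 231.2]
tcp_rot: [-3.141, -0.002, 0.0]
wrist_force: [0.1, -0.5, -0.4]
gripper_width: 85.3
gripper_force: 0.0
```

Call:
{"api": "play_rows", "payload": {
  "motion": [
    {"dx": 0, "dy": 0, "dz": 0.06, "ax": 0, "ay": 0, "az": 0},
    {"dx": 0, "dy": 0, "dz": 0.08, "ax": 0, "ay": 0, "az": 0},
    {"dx": 0, "dy": 0, "dz": 0.08, "ax": 0, "ay": 0, "az": 0},
    {"dx": 0, "dy": 0, "dz": 0.07, "ax": 0, "ay": 0, "az": 0},
    {"dx": 0, "dy": 0, "dz": 0.04, "ax": 0, "ay": 0, "az": 0},
    {"dx": 0, "dy": 0, "dz": 0.02, "ax": 0, "ay": 0, "az": 0},
    {"dx": 0, "dy": 0, "dz": 0, "ax": 0, "ay": 0, "az": 0}
  ]
}}

```text
time_s: 4.67
tool_pos: [397.3, -291.4, 53.5]
tcp_rot: [-3.138, -0.0, 0.007]
wrist_force: [-0.8, 0.1, 0.8]
gripper_width: 85.3
gripper_force: 0.0
```

Call:
{"api": "play_rows", "payload": {
  "motion": [
    {"dx": 0, "dy": 0, "dz": 0, "ax": 0, "ay": 0, "az": 0},
    {"dx": 0, "dy": 0, "dz": 0, "ax": 0, "ay": 0, "az": 0},
    {"dx": 0, "dy": 0, "dz": 0, "ax": 0, "ay": 0, "az": 0},
    {"dx": 0, "dy": 0, "dz": 0, "ax": 0, "ay": 0, "az": 0},
    {"dx": 0, "dy": 0, "dz": 0, "ax": 0, "ay": 0, "az": 0},
    {"dx": 0, "dy": 0, "dz": 0, "ax": 0, "ay": 0, "az": 0},
    {"dx": 0, "dy": 0, "dz": 0, "ax": 0, "ay": 0, "az": 0},
    {"dx": 0, "dy": 0, "dz": 0, "ax": 0, "ay": 0, "az": 0},
    {"dx": 0, "dy": 0, "dz": 0, "ax": 0, "ay": 0, "az": 0},
    {"dx": 0, "dy": 0, "dz": 0, "ax": 0, "ay": 0, "az": 0}
  ],
  "hand": 1,
  "force": 40
}}

```text
time_s: 5.5
tool_pos: [399.7, -293.4, 57.7]
tcp_rot: [3.14, -0.002, 0.003]
wrist_force: [0.0, 0.2, 6.0]
gripper_width: 23.2
gripper_force: 40.0
```

Call:
{"api": "play_rows", "payload": {
  "motion": [
    {"dx": 0, "dy": 0, "dz": -0.03, "ax": 0, "ay": 0, "az": 0},
    {"dx": 0, "dy": 0, "dz": -0.06, "ax": 0, "ay": 0, "az": 0},
    {"dx": 0, "dy": 0, "dz": -0.06, "ax": 0, "ay": 0, "az": 0},
    {"dx": 0, "dy": 0, "dz": -0.05, "ax": 0, "ay": 0, "az": 0},
    {"dx": 0.01, "dy": -0.032, "dz": 0, "ax": 0, "ay": 0, "az": 0},
    {"dx": 0.02, "dy": -0.07, "dz": 0, "ax": 0, "ay": 0, "az": 0},
    {"dx": 0.02, "dy": -0.07, "dz": 0, "ax": 0, "ay": 0, "az": 0},
    {"dx": 0.02, "dy": -0.07, "dz": 0, "ax": 0, "ay": 0, "az": 0},
    {"dx": 0.02, "dy": -0.07, "dz": 0, "ax": 0, "ay": 0, "az": 0},
    {"dx": 0.02, "dy": -0.07, "dz": 0, "ax": 0, "ay": 0, "az": 0},
    {"dx": 0.02, "dy": -0.07, "dz": 0, "ax": 0, "ay": 0, "az": 0},
    {"dx": 0.02, "dy": -0.07, "dz": 0, "ax": 0, "ay": 0, "az": 0},
    {"dx": 0.02, "dy": -0.07, "dz": 0, "ax": 0, "ay": 0, "az": 0},
    {"dx": 0.01, "dy": -0.07, "dz": 0, "ax": 0, "ay": 0, "az": 0},
    {"dx": 0.01, "dy": -0.04, "dz": 0, "ax": 0, "ay": 0, "az": 0},
    {"dx": 0, "dy": 0, "dz": 0, "ax": 0, "ay": 0, "az": 0.02},
    {"dx": 0, "dy": 0, "dz": 0, "ax": 0, "ay": 0, "az": 0.02},
    {"dx": 0, "dy": 0, "dz": 0, "ax": 0, "ay": 0, "az": 0.019},
    {"dx": 0, "dy": 0, "dz": 0, "ax": 0, "ay": 0, "az": 0},
    {"dx": 0, "dy": 0, "dz": 0, "ax": 0, "ay": 0, "az": 0}
  ]
}}

```text
time_s: 7.17
tool_pos: [493.9, 58.2, 155.6]
tcp_rot: [3.128, -0.29, -0.002]
wrist_force: [0.1, -0.3, -1.0]
gripper_width: 23.4
gripper_force: 39.4
```

```bash
python3 - <<'E'
from h import *
a=cam('top');b=cam('side')
p=b[0][60:300,140:380];t=a[0][150:290,180:380]
cv2.imwrite('pics/d.png',np.hstack([cv2.resize(p,(400,400)),cv2.resize(t,(400,400))])[:,:,::-1])
E
```

```text
(no output)
```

View pics/d.png

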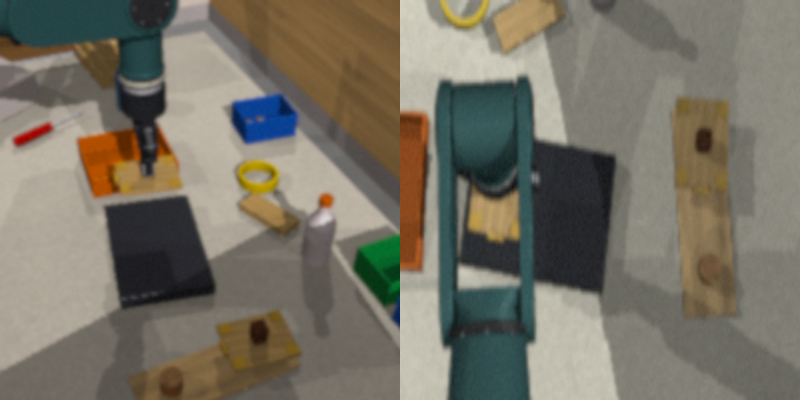

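The lid is held level over the left half of the plate, so I'm lowering it.

Call:
{"api": "play_rows", "payload": {
  "motion": [
    {"dx": 0, "dy": 0, "dz": 0.04, "ax": 0, "ay": 0, "az": 0},
    {"dx": 0, "dy": 0, "dz": 0.06, "ax": 0, "ay": 0, "az": 0},
    {"dx": 0, "dy": 0, "dz": 0.06, "ax": 0, "ay": 0, "az": 0},
    {"dx": 0, "dy": 0, "dz": 0.03, "ax": 0, "ay": 0, "az": 0},
    {"dx": 0, "dy": 0, "dz": 0.015, "ax": 0, "ay": 0, "az": 0},
    {"dx": 0, "dy": 0, "dz": 0.006, "ax": 0, "ay": 0, "az": 0},
    {"dx": 0, "dy": 0, "dz": 0, "ax": 0, "ay": 0, "az": 0},
    {"dx": 0, "dy": 0, "dz": 0, "ax": 0, "ay": 0, "az": 0}
  ]
}}

```text
time_s: 7.93
tool_pos: [495.5, 58.0, 52.2]
tcp_rot: [-3.128, 0.293, -0.004]
wrist_force: [0.4, -0.1, -0.5]
gripper_width: 23.9
gripper_force: 39.4
```

Call:
{"api": "play_rows", "payload": {
  "motion": [
    {"dx": 0, "dy": 0, "dz": 0.002, "ax": 0, "ay": 0, "az": 0},
    {"dx": 0, "dy": 0, "dz": 0.002, "ax": 0, "ay": 0, "az": 0},
    {"dx": 0, "dy": 0, "dz": 0, "ax": 0, "ay": 0, "az": 0},
    {"dx": 0, "dy": 0, "dz": 0, "ax": 0, "ay": 0, "az": 0}
  ]
}}

```text
time_s: 8.27
tool_pos: [494.7, 58.1, 49.4]
tcp_rot: [-3.128, 0.293, -0.002]
wrist_force: [0.7, -1.3, -1.1]
gripper_width: 23.0
gripper_force: 39.4
```

Call:
{"api": "play_rows", "payload": {
  "motion": [
    {"dx": 0, "dy": 0, "dz": 0.003, "ax": 0, "ay": 0, "az": 0},
    {"dx": 0, "dy": 0, "dz": 0.002, "ax": 0, "ay": 0, "az": 0},
    {"dx": 0, "dy": 0, "dz": 0, "ax": 0, "ay": 0, "az": 0},
    {"dx": 0, "dy": 0, "dz": 0, "ax": 0, "ay": 0, "az": 0}
  ]
}}

```text
time_s: 8.6
tool_pos: [494.6, 58.2, 46.7]
tcp_rot: [-3.128, 0.293, -0.001]
wrist_force: [-0.6, -0.0, 1.8]
gripper_width: 23.6
gripper_force: 39.7
```

Call:
{"api": "play_rows", "payload": {
  "motion": [
    {"dx": 0, "dy": 0, "dz": 0.002, "ax": 0, "ay": 0, "az": 0},
    {"dx": 0, "dy": 0, "dz": 0, "ax": 0, "ay": 0, "az": 0},
    {"dx": 0, "dy": 0, "dz": 0, "ax": 0, "ay": 0, "az": 0}
  ]
}}

```text
time_s: 8.85
tool_pos: [494.7, 58.2, 46.4]
tcp_rot: [-3.128, 0.293, -0.001]
wrist_force: [-2.0, 0.2, 6.0]
gripper_width: 23.4
gripper_force: 40.2
```

Call:
{"api": "play_rows", "payload": {
  "motion": [
    {"dx": 0, "dy": 0, "dz": 0, "ax": 0, "ay": 0, "az": 0},
    {"dx": 0, "dy": 0, "dz": 0, "ax": 0, "ay": 0, "az": 0},
    {"dx": 0, "dy": 0, "dz": 0, "ax": 0, "ay": 0, "az": 0},
    {"dx": 0, "dy": 0, "dz": 0, "ax": 0, "ay": 0, "az": 0},
    {"dx": 0, "dy": 0, "dz": 0, "ax": 0, "ay": 0, "az": 0},
    {"dx": 0, "dy": 0, "dz": 0, "ax": 0, "ay": 0, "az": 0},
    {"dx": 0, "dy": 0, "dz": -0.03, "ax": 0, "ay": 0, "az": 0},
    {"dx": 0, "dy": 0, "dz": -0.06, "ax": 0, "ay": 0, "az": 0},
    {"dx": 0, "dy": 0, "dz": -0.07, "ax": 0, "ay": 0, "az": 0},
    {"dx": 0, "dy": 0, "dz": -0.06, "ax": 0, "ay": 0, "az": 0},
    {"dx": 0, "dy": 0, "dz": 0, "ax": 0, "ay": 0, "az": -0.029},
    {"dx": 0, "dy": 0, "dz": 0, "ax": 0, "ay": 0, "az": -0.03}
  ],
  "hand": -1
}}

```text
time_s: 9.85
tool_pos: [496.2, 58.1, 158.6]
tcp_rot: [-3.141, -0.005, -0.01]
wrist_force: [-0.0, -0.4, 0.3]
gripper_width: 85.2
gripper_force: 0.0
```

Call:
{"api": "play_rows", "payload": {
  "motion": [
    {"dx": 0.01, "dy": 0.064, "dz": 0, "ax": 0, "ay": 0, "az": 0},
    {"dx": 0.012, "dy": 0.07, "dz": 0, "ax": 0, "ay": 0, "az": 0},
    {"dx": 0.012, "dy": 0.07, "dz": 0, "ax": 0, "ay": 0, "az": 0},
    {"dx": 0.012, "dy": 0.07, "dz": 0, "ax": 0, "ay": 0, "az": 0},
    {"dx": 0.012, "dy": 0.07, "dz": 0, "ax": 0, "ay": 0, "az": 0},
    {"dx": 0.012, "dy": 0.07, "dz": 0, "ax": 0, "ay": 0, "az": 0},
    {"dx": 0.012, "dy": 0.07, "dz": 0, "ax": 0, "ay": 0, "az": 0},
    {"dx": 0.012, "dy": 0.07, "dz": 0, "ax": 0, "ay": 0, "az": 0},
    {"dx": 0.012, "dy": 0.07, "dz": 0, "ax": 0, "ay": 0, "az": 0},
    {"dx": 0, "dy": 0.06, "dz": 0, "ax": 0, "ay": 0, "az": 0},
    {"dx": 0, "dy": 0, "dz": 0, "ax": 0, "ay": 0, "az": 0},
    {"dx": 0, "dy": 0, "dz": 0, "ax": 0, "ay": 0, "az": 0},
    {"dx": 0, "dy": 0, "dz": 0, "ax": 0, "ay": 0, "az": 0}
  ]
}}

```text
time_s: 10.93
tool_pos: [546.7, -283.5, 154.9]
tcp_rot: [-3.14, 0.003, 0.001]
wrist_force: [0.3, -0.6, -0.4]
gripper_width: 85.5
gripper_force: 0.0
```

Call:
{"api": "play_rows", "payload": {
  "motion": [
    {"dx": 0, "dy": 0, "dz": 0.05, "ax": 0, "ay": 0, "az": 0},
    {"dx": 0, "dy": 0, "dz": 0.06, "ax": 0, "ay": 0, "az": 0},
    {"dx": 0, "dy": 0, "dz": 0.05, "ax": 0, "ay": 0, "az": 0},
    {"dx": 0, "dy": 0, "dz": 0.024, "ax": 0, "ay": 0, "az": 0},
    {"dx": 0, "dy": 0, "dz": 0.01, "ax": 0, "ay": 0, "az": 0},
    {"dx": 0, "dy": 0, "dz": 0, "ax": 0, "ay": 0, "az": 0},
    {"dx": 0, "dy": 0, "dz": 0, "ax": 0, "ay": 0, "az": 0}
  ]
}}

```text
time_s: 11.52
tool_pos: [547.8, -283.8, 59.8]
tcp_rot: [3.141, -0.001, 0.003]
wrist_force: [-0.1, 0.2, 0.5]
gripper_width: 85.4
gripper_force: 0.0
```

Call:
{"api": "play_rows", "payload": {
  "motion": [
    {"dx": 0, "dy": 0, "dz": 0, "ax": 0, "ay": 0, "az": 0},
    {"dx": 0, "dy": 0, "dz": 0, "ax": 0, "ay": 0, "az": 0},
    {"dx": 0, "dy": 0, "dz": 0, "ax": 0, "ay": 0, "az": 0},
    {"dx": 0, "dy": 0, "dz": 0, "ax": 0, "ay": 0, "az": 0},
    {"dx": 0, "dy": 0, "dz": 0, "ax": 0, "ay": 0, "az": 0},
    {"dx": 0, "dy": 0, "dz": 0, "ax": 0, "ay": 0, "az": 0},
    {"dx": 0, "dy": 0, "dz": 0, "ax": 0, "ay": 0, "az": 0},
    {"dx": 0, "dy": 0, "dz": 0, "ax": 0, "ay": 0, "az": 0},
    {"dx": 0, "dy": 0, "dz": 0, "ax": 0, "ay": 0, "az": 0}
  ],
  "hand": 1,
  "force": 40
}}

```text
time_s: 12.27
tool_pos: [547.2, -284.2, 59.0]
tcp_rot: [3.141, -0.002, 0.002]
wrist_force: [-0.3, -0.3, 3.9]
gripper_width: 23.7
gripper_force: 39.7
```

Call:
{"api": "play_rows", "payload": {
  "motion": [
    {"dx": 0, "dy": 0, "dz": -0.03, "ax": 0, "ay": 0, "az": 0},
    {"dx": 0, "dy": 0, "dz": -0.06, "ax": 0, "ay": 0, "az": 0},
    {"dx": 0, "dy": 0, "dz": -0.06, "ax": 0, "ay": 0, "az": 0},
    {"dx": 0, "dy": 0, "dz": -0.05, "ax": 0, "ay": 0, "az": 0},
    {"dx": -0.01, "dy": -0.03, "dz": 0, "ax": 0, "ay": 0, "az": 0},
    {"dx": -0.02, "dy": -0.06, "dz": 0, "ax": 0, "ay": 0, "az": 0},
    {"dx": -0.02, "dy": -0.06, "dz": 0, "ax": 0, "ay": 0, "az": 0},
    {"dx": -0.02, "dy": -0.06, "dz": 0, "ax": 0, "ay": 0, "az": 0},
    {"dx": -0.02, "dy": -0.06, "dz": 0, "ax": 0, "ay": 0, "az": 0},
    {"dx": -0.02, "dy": -0.06, "dz": 0, "ax": 0, "ay": 0, "az": 0},
    {"dx": -0.02, "dy": -0.06, "dz": 0, "ax": 0, "ay": 0, "az": 0},
    {"dx": -0.02, "dy": -0.057, "dz": 0, "ax": 0, "ay": 0, "az": 0},
    {"dx": 0, "dy": 0, "dz": 0, "ax": 0, "ay": 0, "az": 0.02},
    {"dx": 0, "dy": 0, "dz": 0, "ax": 0, "ay": 0, "az": 0.02},
    {"dx": 0, "dy": 0, "dz": 0, "ax": 0, "ay": 0, "az": 0.019},
    {"dx": 0, "dy": 0, "dz": 0, "ax": 0, "ay": 0, "az": 0},
    {"dx": 0, "dy": 0, "dz": 0, "ax": 0, "ay": 0, "az": 0}
  ]
}}

```text
time_s: 13.68
tool_pos: [471.8, -60.2, 157.5]
tcp_rot: [-3.128, 0.29, 0.002]
wrist_force: [-0.6, -0.5, -0.5]
gripper_width: 23.6
gripper_force: 39.3
```

Call:
{"api": "play_rows", "payload": {
  "motion": [
    {"dx": 0, "dy": 0, "dz": 0.04, "ax": 0, "ay": 0, "az": 0},
    {"dx": 0, "dy": 0, "dz": 0.06, "ax": 0, "ay": 0, "az": 0},
    {"dx": 0, "dy": 0, "dz": 0.06, "ax": 0, "ay": 0, "az": 0},
    {"dx": 0, "dy": 0, "dz": 0.03, "ax": 0, "ay": 0, "az": 0},
    {"dx": 0, "dy": 0, "dz": 0.015, "ax": 0, "ay": 0, "az": 0},
    {"dx": 0, "dy": 0, "dz": 0.006, "ax": 0, "ay": 0, "az": 0},
    {"dx": 0, "dy": 0, "dz": 0.004, "ax": 0, "ay": 0, "az": 0},
    {"dx": 0, "dy": 0, "dz": 0, "ax": 0, "ay": 0, "az": 0},
    {"dx": 0, "dy": 0, "dz": 0, "ax": 0, "ay": 0, "az": 0}
  ]
}}

```text
time_s: 14.43
tool_pos: [473.3, -60.6, 52.3]
tcp_rot: [3.128, -0.293, 0.004]
wrist_force: [0.2, -0.4, -0.9]
gripper_width: 23.6
gripper_force: 39.3
```

Call:
{"api": "play_rows", "payload": {
  "motion": [
    {"dx": 0, "dy": 0, "dz": 0.002, "ax": 0, "ay": 0, "az": 0},
    {"dx": 0, "dy": 0, "dz": 0.001, "ax": 0, "ay": 0, "az": 0},
    {"dx": 0, "dy": 0, "dz": 0, "ax": 0, "ay": 0, "az": 0},
    {"dx": 0, "dy": 0, "dz": 0, "ax": 0, "ay": 0, "az": 0}
  ]
}}

```text
time_s: 14.77
tool_pos: [472.4, -60.3, 49.6]
tcp_rot: [-3.128, 0.293, -0.001]
wrist_force: [0.1, -0.7, -1.1]
gripper_width: 23.5
gripper_force: 39.3
```

Call:
{"api": "play_rows", "payload": {
  "motion": [
    {"dx": 0, "dy": 0, "dz": 0.003, "ax": 0, "ay": 0, "az": 0},
    {"dx": 0, "dy": 0, "dz": 0.002, "ax": 0, "ay": 0, "az": 0},
    {"dx": 0, "dy": 0, "dz": 0, "ax": 0, "ay": 0, "az": 0},
    {"dx": 0, "dy": 0, "dz": 0, "ax": 0, "ay": 0, "az": 0}
  ]
}}

```text
time_s: 15.1
tool_pos: [472.4, -60.4, 47.1]
tcp_rot: [-3.128, 0.293, -0.001]
wrist_force: [-0.0, -0.6, 1.2]
gripper_width: 23.7
gripper_force: 39.3
```

Contact has started. Next: release, rise, and move aside so the cameras can see both lids.

Call:
{"api": "play_rows", "payload": {
  "motion": [
    {"dx": 0, "dy": 0, "dz": 0.001, "ax": 0, "ay": 0, "az": 0},
    {"dx": 0, "dy": 0, "dz": 0, "ax": 0, "ay": 0, "az": 0},
    {"dx": 0, "dy": 0, "dz": 0, "ax": 0, "ay": 0, "az": 0},
    {"dx": 0, "dy": 0, "dz": 0, "ax": 0, "ay": 0, "az": 0},
    {"dx": 0, "dy": 0, "dz": 0, "ax": 0, "ay": 0, "az": 0},
    {"dx": 0, "dy": 0, "dz": 0, "ax": 0, "ay": 0, "az": 0},
    {"dx": 0, "dy": 0, "dz": -0.03, "ax": 0, "ay": 0, "az": 0},
    {"dx": 0, "dy": 0, "dz": -0.06, "ax": 0, "ay": 0, "az": 0},
    {"dx": 0, "dy": 0, "dz": -0.07, "ax": 0, "ay": 0, "az": 0},
    {"dx": 0, "dy": 0, "dz": -0.04, "ax": 0, "ay": 0, "az": 0},
    {"dx": 0, "dy": 0.08, "dz": 0, "ax": 0, "ay": 0, "az": 0},
    {"dx": 0, "dy": 0.08, "dz": 0, "ax": 0, "ay": 0, "az": 0},
    {"dx": 0, "dy": 0.08, "dz": 0, "ax": 0, "ay": 0, "az": 0},
    {"dx": 0, "dy": 0.08, "dz": 0, "ax": 0, "ay": 0, "az": 0},
    {"dx": 0, "dy": 0.08, "dz": 0, "ax": 0, "ay": 0, "az": 0}
  ],
  "hand": -1
}}

```text
time_s: 16.35
tool_pos: [434.5, -258.5, 146.5]
tcp_rot: [3.128, -0.292, 0.001]
wrist_force: [0.2, 0.6, -0.6]
gripper_width: 85.2
gripper_force: 0.0
```

```bash
cat > k.py <<'E'
from m import *
s=robot.get_state();print(s['time_s'],s['tool_pos'].round(1),s['tcp_rot'].round(3))
a=cam('top');b=cam('side')
for n,c in (('top',a),('side',b)):
    W=world(c);X,Y,Z=W[...,0],W[...,1],W[...,2]
    hsv=cv2.cvtColor(c[0],cv2.COLOR_RGB2HSV).astype(int);H,S,V=hsv[...,0],hsv[...,1],hsv[...,2]
    for nm,px,py in(('L',494,58),('R',472,-60)):
        near=(abs(X-px)<75)&(abs(Y-py)<58)
        q=W[near&(Z>60)&(Z<80)&(V<90)]
        if len(q)>3: print(n,nm,'knob',len(q),((q.min(0)+q.max(0))/2).round(1))
        try: blob(near&(Z>32)&(Z<52)&(S>60)&(V>60),c,39,(0,512,0,384),n+nm)
        except Exception as e: print(e)
        q=W[near&(Z>34)&(Z<50)&(S>60)&(V>60)]
        if len(q)>30:
            yw=np.radians(-10.7);u=(q[:,:2]-[px,py])@np.array([[np.cos(yw),-np.sin(yw)],[np.sin(yw),np.cos(yw)]])
            k=(abs(u)<[55,45]).all(1)&((abs(u)>14).any(1));A=np.c_[u[k],np.ones(k.sum())];z=q[k,2]
            f=np.linalg.lstsq(A,z,rcond=None)[0];print(' tilt dz/dx,dz/dy',f.round(4),len(z))
p=b[0][160:260,180:290];t=a[0][185:265,200:300]
cv2.imwrite('pics/e%d.png'%(s['time_s']*10),np.hstack([cv2.resize(p,(440,400),interpolation=2),cv2.resize(t,(360,400),interpolation=2)])[:,:,::-1])
E
python3 k.py; mv pics/e*.png pics/e.png
```

```text
16.35 [ 434.5 -258.5  146.5] [ 3.128e+00 -2.920e-01  1.000e-03]
top L knob 48 [491.9  56.3  70.2]
topL [492.   57.   94.9 123.5  78.5]
 tilt dz/dx,dz/dy [1.89000e-02 1.03000e-02 3.97699e+01] 682
top R knob 43 [474.2 -59.5  70.4]
topR [473.4 -61.5  94.7 122.3  79.8]
 tilt dz/dx,dz/dy [-1.11000e-02  4.10000e-03  3.90783e+01] 645
side L knob 38 [493.4  54.1  67. ]
sideL [466.9  56.3  95.5  60.7  72. ]
 tilt dz/dx,dz/dy [-2.40000e-02 -4.40000e-03  3.60176e+01] 260
sideR [449.7 -61.1  94.8  66.3  79.7]
 tilt dz/dx,dz/dy [-3.45000e-02 -5.30000e-03  3.57832e+01] 320
```

View pics/e.png

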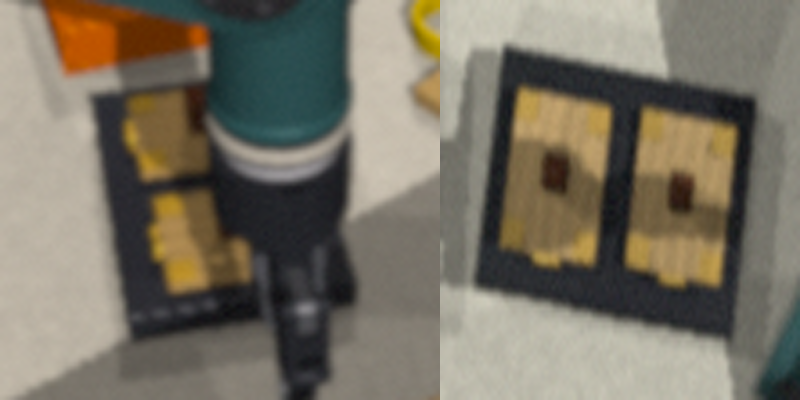

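Both lids lie on the plate: (555,175) and (680,190) in the right panel. The depth map hints that the left lid's back edge is high. I'll press its left back cap first with the fingers shut.

Call:
{"api": "play_rows", "payload": {
  "motion": [
    {"dx": 0.005, "dy": -0.04, "dz": 0, "ax": 0, "ay": 0, "az": 0},
    {"dx": 0.009, "dy": -0.07, "dz": 0, "ax": 0, "ay": 0, "az": 0},
    {"dx": 0.009, "dy": -0.07, "dz": 0, "ax": 0, "ay": 0, "az": 0},
    {"dx": 0.009, "dy": -0.07, "dz": 0, "ax": 0, "ay": 0, "az": 0},
    {"dx": 0.009, "dy": -0.07, "dz": 0, "ax": 0, "ay": 0, "az": 0},
    {"dx": 0.009, "dy": -0.07, "dz": 0, "ax": 0, "ay": 0, "az": 0},
    {"dx": 0.009, "dy": -0.07, "dz": 0, "ax": 0, "ay": 0, "az": 0},
    {"dx": 0.009, "dy": -0.07, "dz": 0, "ax": 0, "ay": 0, "az": 0},
    {"dx": 0.009, "dy": -0.07, "dz": 0, "ax": 0, "ay": 0, "az": 0},
    {"dx": 0.009, "dy": -0.07, "dz": 0, "ax": 0, "ay": 0, "az": 0},
    {"dx": 0, "dy": -0.04, "dz": 0, "ax": 0, "ay": 0, "az": 0},
    {"dx": 0, "dy": 0, "dz": 0.04, "ax": 0, "ay": 0, "az": 0},
    {"dx": 0, "dy": 0, "dz": 0.06, "ax": 0, "ay": 0, "az": 0},
    {"dx": 0, "dy": 0, "dz": 0.05, "ax": 0, "ay": 0, "az": 0},
    {"dx": 0, "dy": 0, "dz": 0.02, "ax": 0, "ay": 0, "az": 0},
    {"dx": 0, "dy": 0, "dz": 0, "ax": 0, "ay": 0, "az": 0},
    {"dx": 0, "dy": 0, "dz": 0, "ax": 0, "ay": 0, "az": 0},
    {"dx": 0, "dy": 0, "dz": 0, "ax": 0, "ay": 0, "az": 0}
  ],
  "hand": 1
}}

```text
time_s: 17.95
tool_pos: [544.5, 84.2, 63.3]
tcp_rot: [-3.127, 0.293, -0.005]
wrist_force: [0.2, 0.8, 0.1]
gripper_width: 0.0
gripper_force: 0.0
```

Call:
{"api": "play_rows", "payload": {
  "motion": [
    {"dx": 0, "dy": 0, "dz": 0.02, "ax": 0, "ay": 0, "az": 0},
    {"dx": 0, "dy": 0, "dz": 0.01, "ax": 0, "ay": 0, "az": 0},
    {"dx": 0, "dy": 0, "dz": 0, "ax": 0, "ay": 0, "az": 0},
    {"dx": 0, "dy": 0, "dz": 0, "ax": 0, "ay": 0, "az": 0},
    {"dx": 0, "dy": 0, "dz": 0, "ax": 0, "ay": 0, "az": 0}
  ]
}}

```text
time_s: 18.37
tool_pos: [543.3, 83.9, 46.5]
tcp_rot: [-3.128, 0.293, -0.0]
wrist_force: [-0.2, -0.0, 0.1]
gripper_width: -0.0
gripper_force: 0.0
```

Call:
{"api": "play_rows", "payload": {
  "motion": [
    {"dx": 0, "dy": 0, "dz": 0.003, "ax": 0, "ay": 0, "az": 0},
    {"dx": 0, "dy": 0, "dz": 0.003, "ax": 0, "ay": 0, "az": 0},
    {"dx": 0, "dy": 0, "dz": 0, "ax": 0, "ay": 0, "az": 0},
    {"dx": 0, "dy": 0, "dz": 0, "ax": 0, "ay": 0, "az": 0}
  ]
}}

```text
time_s: 18.7
tool_pos: [543.2, 84.0, 43.2]
tcp_rot: [-3.128, 0.293, 0.0]
wrist_force: [0.5, 1.2, 0.2]
gripper_width: -0.2
gripper_force: 0.0
```

Call:
{"api": "play_rows", "payload": {
  "motion": [
    {"dx": 0, "dy": 0, "dz": 0.002, "ax": 0, "ay": 0, "az": 0},
    {"dx": 0, "dy": 0, "dz": 0, "ax": 0, "ay": 0, "az": 0},
    {"dx": 0, "dy": 0, "dz": 0, "ax": 0, "ay": 0, "az": 0}
  ]
}}

```text
time_s: 18.95
tool_pos: [543.2, 84.0, 42.3]
tcp_rot: [-3.128, 0.293, 0.0]
wrist_force: [-0.0, 0.2, -1.0]
gripper_width: -0.3
gripper_force: 0.0
```

Call:
{"api": "play_rows", "payload": {
  "motion": [
    {"dx": 0, "dy": 0, "dz": 0.002, "ax": 0, "ay": 0, "az": 0},
    {"dx": 0, "dy": 0, "dz": 0.002, "ax": 0, "ay": 0, "az": 0},
    {"dx": 0, "dy": 0, "dz": 0, "ax": 0, "ay": 0, "az": 0},
    {"dx": 0, "dy": 0, "dz": 0, "ax": 0, "ay": 0, "az": 0}
  ]
}}

```text
time_s: 19.28
tool_pos: [543.4, 84.0, 40.4]
tcp_rot: [-3.128, 0.293, -0.001]
wrist_force: [-0.0, 0.3, 1.0]
gripper_width: -0.3
gripper_force: 0.3
```

Call:
{"api": "play_rows", "payload": {
  "motion": [
    {"dx": 0, "dy": 0, "dz": 0.002, "ax": 0, "ay": 0, "az": 0},
    {"dx": 0, "dy": 0, "dz": 0, "ax": 0, "ay": 0, "az": 0},
    {"dx": 0, "dy": 0, "dz": 0, "ax": 0, "ay": 0, "az": 0}
  ]
}}

```text
time_s: 19.53
tool_pos: [543.6, 84.0, 40.1]
tcp_rot: [-3.128, 0.293, -0.001]
wrist_force: [-0.9, 0.6, 4.7]
gripper_width: -0.2
gripper_force: 2.4
```

```bash
python3 k.py; ls pics
```

```text
19.5333 [543.6  84.   40.1] [-3.128e+00  2.930e-01 -1.000e-03]
top L knob 24 [493.3  62.8  70.5]
topL [500.2  81.9  51.6  66.   88.8]
 tilt dz/dx,dz/dy [-1.99000e-02 -1.88000e-02  4.00566e+01] 332
top R knob 43 [474.7 -59.6  67.9]
topR [474.1 -61.   95.7 120.6  79.1]
 tilt dz/dx,dz/dy [2.0000e-04 1.3000e-03 3.9489e+01] 650
side L knob 63 [519.6  63.   67. ]
sideL [490.6  52.   94.  119.7  78.1]
 tilt dz/dx,dz/dy [-2.53000e-02 -2.52000e-02  3.75316e+01] 472
side R knob 55 [476.8 -63.6  66.2]
sideR [473.9 -66.7  95.4 115.8  78.7]
 tilt dz/dx,dz/dy [-3.00000e-03  3.00000e-04  3.65586e+01] 575
a.png
b.png
c.png
d.png
e.png
e195.png
```

View pics/e195.png

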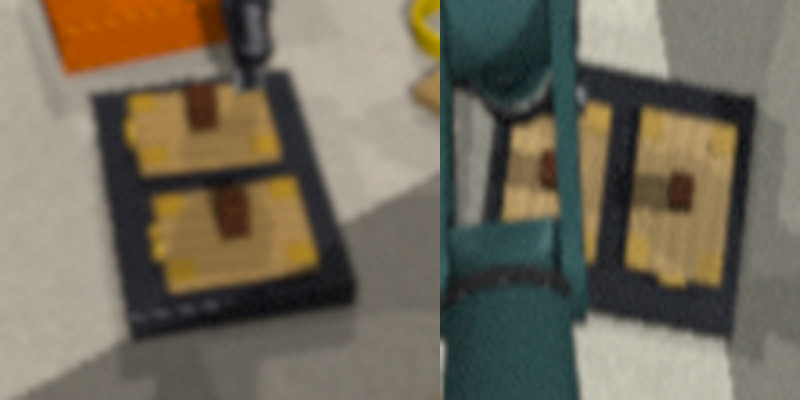

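Under the press, the left lid leans (dz/dx and dz/dy about -0.025 from the side view) while the right lid reads level. I'll lift off and check whether it tips back.

Call:
{"api": "play_rows", "payload": {
  "motion": [
    {"dx": 0, "dy": 0, "dz": -0.01, "ax": 0, "ay": 0, "az": 0},
    {"dx": 0, "dy": 0, "dz": -0.02, "ax": 0, "ay": 0, "az": 0},
    {"dx": 0, "dy": 0, "dz": -0.04, "ax": 0, "ay": 0, "az": 0},
    {"dx": 0, "dy": 0, "dz": -0.04, "ax": 0, "ay": 0, "az": 0},
    {"dx": 0, "dy": 0, "dz": 0, "ax": 0, "ay": 0, "az": 0},
    {"dx": 0, "dy": 0, "dz": 0, "ax": 0, "ay": 0, "az": 0}
  ]
}}

```text
time_s: 20.13
tool_pos: [544.4, 84.0, 96.1]
tcp_rot: [-3.127, 0.293, -0.006]
wrist_force: [-0.4, 0.0, 0.1]
gripper_width: -0.0
gripper_force: 0.0
```

```bash
python3 k.py
```

```text
20.1333 [544.4  84.   96.1] [-3.127  0.293 -0.006]
top L knob 18 [492.2  62.8  74. ]
topL [505.6  83.5  48.1  83.4  88.8]
 tilt dz/dx,dz/dy [6.60000e-03 6.60000e-03 3.96795e+01] 397
top R knob 44 [474.2 -59.5  69.1]
topR [473.2 -61.2  96.1 122.1  78.9]
 tilt dz/dx,dz/dy [-5.00000e-03 -3.30000e-03  3.92998e+01] 656
side L knob 44 [494.1  52.5  67. ]
sideL [493.   53.2  99.  116.3  80.4]
 tilt dz/dx,dz/dy [1.11000e-02 1.74000e-02 3.72672e+01] 496
side R knob 55 [476.8 -64.2  66.4]
sideR [474.1 -66.7  95.4 115.3  78.7]
 tilt dz/dx,dz/dy [-5.00000e-03 -1.40000e-03  3.65189e+01] 567
```

It tips back (tilt signs reversed to +0.011/+0.017, right lid unchanged), so the left lid is the twisted one. I'll grasp it now.

Call:
{"api": "play_rows", "payload": {
  "motion": [
    {"dx": 0, "dy": 0, "dz": -0.03, "ax": 0, "ay": 0, "az": 0},
    {"dx": -0.045, "dy": 0.035, "dz": 0, "ax": 0, "ay": 0, "az": 0},
    {"dx": -0.044, "dy": 0.035, "dz": 0, "ax": 0, "ay": 0, "az": 0},
    {"dx": 0, "dy": 0, "dz": 0, "ax": 0, "ay": 0, "az": 0},
    {"dx": 0, "dy": 0, "dz": 0, "ax": 0, "ay": 0, "az": 0},
    {"dx": 0, "dy": 0, "dz": 0, "ax": 0, "ay": 0, "az": 0},
    {"dx": 0, "dy": 0, "dz": 0, "ax": 0, "ay": 0, "az": 0},
    {"dx": 0, "dy": 0, "dz": 0, "ax": 0, "ay": 0, "az": 0},
    {"dx": 0, "dy": 0, "dz": 0, "ax": 0, "ay": 0, "az": 0}
  ],
  "hand": -1
}}

```text
time_s: 20.98
tool_pos: [493.6, 58.1, 109.2]
tcp_rot: [-3.128, 0.292, 0.0]
wrist_force: [0.1, 0.0, 0.0]
gripper_width: 85.2
gripper_force: 0.0
```

Call:
{"api": "play_rows", "payload": {
  "motion": [
    {"dx": 0, "dy": 0, "dz": 0.04, "ax": 0, "ay": 0, "az": 0},
    {"dx": 0, "dy": 0, "dz": 0.05, "ax": 0, "ay": 0, "az": 0},
    {"dx": 0, "dy": 0, "dz": 0.025, "ax": 0, "ay": 0, "az": 0},
    {"dx": 0, "dy": 0, "dz": 0.008, "ax": 0, "ay": 0, "az": 0},
    {"dx": 0, "dy": 0, "dz": 0, "ax": 0, "ay": 0, "az": 0},
    {"dx": 0, "dy": 0, "dz": 0, "ax": 0, "ay": 0, "az": 0}
  ]
}}

```text
time_s: 21.48
tool_pos: [493.7, 58.0, 48.4]
tcp_rot: [-3.128, 0.293, -0.001]
wrist_force: [-0.3, 0.5, 0.2]
gripper_width: 85.0
gripper_force: 0.0
```

Call:
{"api": "play_rows", "payload": {
  "motion": [
    {"dx": 0, "dy": 0, "dz": 0, "ax": 0, "ay": 0, "az": 0},
    {"dx": 0, "dy": 0, "dz": 0, "ax": 0, "ay": 0, "az": 0},
    {"dx": 0, "dy": 0, "dz": 0, "ax": 0, "ay": 0, "az": 0},
    {"dx": 0, "dy": 0, "dz": 0, "ax": 0, "ay": 0, "az": 0},
    {"dx": 0, "dy": 0, "dz": 0, "ax": 0, "ay": 0, "az": 0},
    {"dx": 0, "dy": 0, "dz": 0, "ax": 0, "ay": 0, "az": 0},
    {"dx": 0, "dy": 0, "dz": 0, "ax": 0, "ay": 0, "az": 0},
    {"dx": 0, "dy": 0, "dz": 0, "ax": 0, "ay": 0, "az": 0},
    {"dx": 0, "dy": 0, "dz": 0, "ax": 0, "ay": 0, "az": 0}
  ],
  "hand": 1,
  "force": 40
}}

```text
time_s: 22.23
tool_pos: [493.1, 57.8, 48.3]
tcp_rot: [3.128, -0.293, 0.0]
wrist_force: [-1.4, -1.3, 4.4]
gripper_width: 23.1
gripper_force: 44.4
```

Call:
{"api": "play_rows", "payload": {
  "motion": [
    {"dx": 0, "dy": 0, "dz": -0.03, "ax": 0, "ay": 0, "az": 0},
    {"dx": 0, "dy": 0, "dz": -0.06, "ax": 0, "ay": 0, "az": 0},
    {"dx": 0, "dy": 0, "dz": -0.07, "ax": 0, "ay": 0, "az": 0},
    {"dx": 0, "dy": 0, "dz": -0.06, "ax": 0, "ay": 0, "az": 0},
    {"dx": -0.004, "dy": -0.04, "dz": 0, "ax": 0, "ay": 0, "az": 0},
    {"dx": -0.006, "dy": -0.07, "dz": 0, "ax": 0, "ay": 0, "az": 0},
    {"dx": -0.006, "dy": -0.07, "dz": 0, "ax": 0, "ay": 0, "az": 0},
    {"dx": -0.006, "dy": -0.07, "dz": 0, "ax": 0, "ay": 0, "az": 0},
    {"dx": -0.006, "dy": -0.07, "dz": 0, "ax": 0, "ay": 0, "az": 0},
    {"dx": -0.006, "dy": -0.07, "dz": 0, "ax": 0, "ay": 0, "az": 0},
    {"dx": -0.002, "dy": -0.039, "dz": 0, "ax": 0, "ay": 0, "az": 0},
    {"dx": 0, "dy": 0, "dz": 0, "ax": 0, "ay": 0, "az": -0.02},
    {"dx": 0, "dy": 0, "dz": 0, "ax": 0, "ay": 0, "az": -0.017},
    {"dx": 0, "dy": 0, "dz": 0, "ax": 0, "ay": 0, "az": 0},
    {"dx": 0, "dy": 0, "dz": 0, "ax": 0, "ay": 0, "az": 0}
  ]
}}

```text
time_s: 23.48
tool_pos: [514.9, 272.0, 156.9]
tcp_rot: [3.139, -0.113, -0.002]
wrist_force: [0.2, -0.5, -0.9]
gripper_width: 23.0
gripper_force: 43.7
```

Call:
{"api": "play_rows", "payload": {
  "motion": [
    {"dx": 0, "dy": 0, "dz": 0.04, "ax": 0, "ay": 0, "az": 0},
    {"dx": 0, "dy": 0, "dz": 0.06, "ax": 0, "ay": 0, "az": 0},
    {"dx": 0, "dy": 0, "dz": 0.06, "ax": 0, "ay": 0, "az": 0},
    {"dx": 0, "dy": 0, "dz": 0.05, "ax": 0, "ay": 0, "az": 0},
    {"dx": 0, "dy": 0, "dz": 0.03, "ax": 0, "ay": 0, "az": 0},
    {"dx": 0, "dy": 0, "dz": 0.012, "ax": 0, "ay": 0, "az": 0},
    {"dx": 0, "dy": 0, "dz": 0.004, "ax": 0, "ay": 0, "az": 0},
    {"dx": 0, "dy": 0, "dz": 0, "ax": 0, "ay": 0, "az": 0},
    {"dx": 0, "dy": 0, "dz": 0, "ax": 0, "ay": 0, "az": 0}
  ]
}}

```text
time_s: 24.23
tool_pos: [516.3, 272.3, 31.4]
tcp_rot: [-3.138, 0.112, -0.004]
wrist_force: [0.2, 0.5, -0.6]
gripper_width: 23.0
gripper_force: 43.7
```

Call:
{"api": "play_rows", "payload": {
  "motion": [
    {"dx": 0, "dy": 0, "dz": 0.003, "ax": 0, "ay": 0, "az": 0},
    {"dx": 0, "dy": 0, "dz": 0.003, "ax": 0, "ay": 0, "az": 0},
    {"dx": 0, "dy": 0, "dz": 0, "ax": 0, "ay": 0, "az": 0},
    {"dx": 0, "dy": 0, "dz": 0, "ax": 0, "ay": 0, "az": 0}
  ]
}}

```text
time_s: 24.57
tool_pos: [515.4, 272.1, 27.3]
tcp_rot: [-3.139, 0.111, -0.001]
wrist_force: [-0.0, -0.7, -1.1]
gripper_width: 23.3
gripper_force: 43.7
```

Call:
{"api": "play_rows", "payload": {
  "motion": [
    {"dx": 0, "dy": 0, "dz": 0.003, "ax": 0, "ay": 0, "az": 0},
    {"dx": 0, "dy": 0, "dz": 0.003, "ax": 0, "ay": 0, "az": 0},
    {"dx": 0, "dy": 0, "dz": 0, "ax": 0, "ay": 0, "az": 0},
    {"dx": 0, "dy": 0, "dz": 0, "ax": 0, "ay": 0, "az": 0}
  ]
}}

```text
time_s: 24.9
tool_pos: [515.2, 272.0, 23.8]
tcp_rot: [-3.139, 0.111, -0.0]
wrist_force: [0.4, 0.4, -0.7]
gripper_width: 23.3
gripper_force: 43.8
```

Call:
{"api": "play_rows", "payload": {
  "motion": [
    {"dx": 0, "dy": 0, "dz": 0.002, "ax": 0, "ay": 0, "az": 0},
    {"dx": 0, "dy": 0, "dz": 0, "ax": 0, "ay": 0, "az": 0},
    {"dx": 0, "dy": 0, "dz": 0, "ax": 0, "ay": 0, "az": 0}
  ]
}}

```text
time_s: 25.15
tool_pos: [515.4, 272.0, 23.3]
tcp_rot: [-3.139, 0.111, -0.001]
wrist_force: [-1.4, -0.9, 3.2]
gripper_width: 23.2
gripper_force: 44.3
```

On the bin floor. I'll release, rise and clear the view.

Call:
{"api": "play_rows", "payload": {
  "motion": [
    {"dx": 0, "dy": 0, "dz": 0, "ax": 0, "ay": 0, "az": 0},
    {"dx": 0, "dy": 0, "dz": 0, "ax": 0, "ay": 0, "az": 0},
    {"dx": 0, "dy": 0, "dz": 0, "ax": 0, "ay": 0, "az": 0},
    {"dx": 0, "dy": 0, "dz": 0, "ax": 0, "ay": 0, "az": 0},
    {"dx": 0, "dy": 0, "dz": 0, "ax": 0, "ay": 0, "az": 0},
    {"dx": 0, "dy": 0, "dz": 0, "ax": 0, "ay": 0, "az": 0},
    {"dx": 0, "dy": 0, "dz": -0.03, "ax": 0, "ay": 0, "az": 0},
    {"dx": 0, "dy": 0, "dz": -0.06, "ax": 0, "ay": 0, "az": 0},
    {"dx": 0, "dy": 0, "dz": -0.07, "ax": 0, "ay": 0, "az": 0},
    {"dx": 0, "dy": 0, "dz": -0.07, "ax": 0, "ay": 0, "az": 0},
    {"dx": 0, "dy": 0, "dz": -0.07, "ax": 0, "ay": 0, "az": 0},
    {"dx": -0.07, "dy": 0, "dz": -0.03, "ax": 0, "ay": 0, "az": 0},
    {"dx": -0.07, "dy": 0, "dz": -0.03, "ax": 0, "ay": 0, "az": 0},
    {"dx": -0.07, "dy": 0, "dz": -0.03, "ax": 0, "ay": 0, "az": 0},
    {"dx": -0.07, "dy": 0, "dz": 0, "ax": 0, "ay": 0, "az": 0},
    {"dx": 0, "dy": 0, "dz": 0, "ax": 0, "ay": 0, "az": 0},
    {"dx": 0, "dy": 0, "dz": 0, "ax": 0, "ay": 0, "az": 0}
  ],
  "hand": -1
}}

```text
time_s: 26.57
tool_pos: [374.5, 282.1, 218.5]
tcp_rot: [-3.139, 0.108, -0.003]
wrist_force: [0.8, 0.0, -0.2]
gripper_width: 85.4
gripper_force: 0.0
```

```bash
python3 - <<'E'
from h import *
a=cam('top');b=cam('side')
p=b[0][100:260,160:320];t=a[0][160:280,130:310]
cv2.imwrite('pics/f.png',np.hstack([cv2.resize(p,(380,400)),cv2.resize(t,(420,400))])[:,:,::-1])
E
python3 k.py
```

```text
26.6667 [376.  281.8 217.7] [ 3.14e+00 -1.11e-01  1.00e-03]
max() iterable argument is empty
top R knob 37 [474.3 -59.5  71.1]
topR [473.3 -61.1  96.2 122.2  79.2]
 tilt dz/dx,dz/dy [-4.30000e-03 -1.49000e-02  3.89735e+01] 627
max() iterable argument is empty
side R knob 51 [476.7 -63.8  66.2]
sideR [474.1 -66.9  95.7 115.3  78.7]
 tilt dz/dx,dz/dy [-5.70000e-03  1.30000e-03  3.64961e+01] 554
```

View pics/f.png

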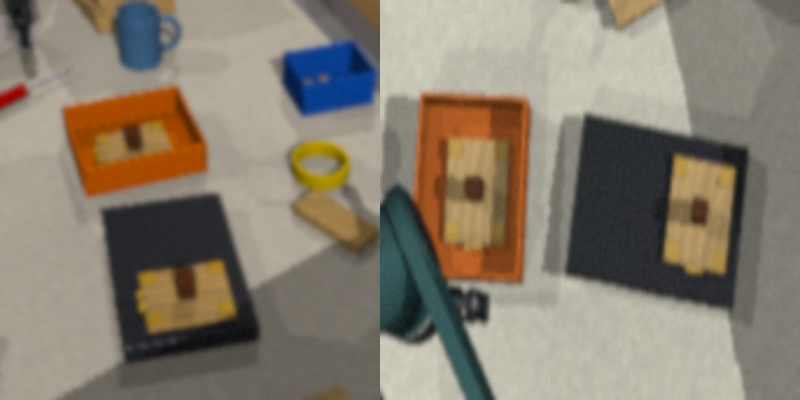

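The rocking lid lies flat and centred in the bin (475,187 in the right panel). The flat lid lies wholly on the plate (700,210) and nothing else has moved. Handing in.

```bash
python3 -c "
from workcell import robot
print(robot.job_done())"
```

```text
the job is handed in; nothing more can be done
None
```

I handed the job in: the lid that was nearest the robot on the rack rocked when pressed and now lies flat in the orange bin, and the other lid lies released on the plate; I pressed only the rocking lid's left back cap and judged the other lid flat from its level camera readings; no verdict came back.

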